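# Tip the block-heater cover off its rest, catch it and lay it shut

### The arm

A 6-joint arm with a two-finger parallel gripper is mounted at the origin on a cart in front of the work surface, level with it; the furniture and walls round the work are solid. World frame = base frame: x ahead of the robot, y to its left, z up, the work surface at z = 0. Lengths are in m, angles in degrees, forces in N, time in s.
With the tool pointing down it reaches from about 0.35 to 0.875 m from the base axis. Payload 4.2 kg.
Tool frame: the origin (TCP) lies midway between the tips of the shut fingers; the grasp point (between the pads) lies 19 mm behind it; y points along the fingers, z is the direction in which the jaws open and shut, and the axes are right-handed (so a half turn about y gives the same grasp; the last joint's range is limited). The gripper opens to 87 mm and grips with 3 to 60 N. Pads are 19 mm wide; open, the fingers measure 117 mm over their backs; the gripper's body (75 mm by 190 mm) begins 51 mm behind the grasp point.
Start: joints at [89.072, 22.042, 0.453, 0, -68.411, -14.817], TCP at [0.17, 0.602, 0.223] pointing down, gripper open.
Joint ranges: [-179.83, 179.83], [-69.29, 118.12], [-61.27, 80.66], [-181.25, 117.63], [-171.15, -9.14], [-177.46, 177.46]. Speed limits (degrees/s): [159.86, 159.86, 180, 180, 180, 180].

### API

Orientations are given as [roll, pitch, yaw] about the fixed x, y, z axes, in that order (R = Rz(yaw) Ry(pitch) Rx(roll)).
In Python, from workcell import env gives the robot as it stands. The module is installed in compiled form; this text tells all that it offers. Calls block until the motion is done:
- env.goto(position, orientation): joint-space move of the TCP to a pose.
- env.move_straight(position, rotation=None, rate=0.15, force_limit=None): straight line of the TCP; rotation=None keeps the orientation; rate is the mean speed in m/s. With force_limit (N) it stops when the force on the tool has changed by that much, and returns True; else False.
- env.set_joints(angles): joint-space move.
- env.gripper_to(opening, grasp_force=None): opening from 0.0 (shut) to 1.0 (fully open); grasp_force is the grip in N (None keeps the last); returns when the fingers have stopped.
- env.dwell(seconds).
- env.inverse_kinematics(position, orientation): joint angles nearest the present ones, or None.
- env.read_state(): the state.
- env.grab_frame(name): name is "side" or "top"; returns a dict with "image" (384x512x3 uint8, blue, green, red), "fx", "fy", "cx", "cy" (pixels), "position" and "orientation" of the camera in the world. Camera axes: x right, y up, looking along -z (the intrinsics and any distortion apply to the point x, -y, -z); pixel columns grow to the right and rows downward; lengths in m; the calibration is good to about 2 mm. A picture is of the moment at which its call begins. There is no depth.
A pose or a line that the arm cannot do raises env.Unreachable and nothing moves.
- env.close_job(): hands the job in, once; it reports no verdict.
Trained networks look in a picture, given as the dict that the camera call returned (one of the last four; its "shot" number tells which), for a name from the list of things; names that differ only in an ending like _2 or _b are one class to them, and where a whole thing is asked for, a point or a joint stands for the part that bears it (a point fixed in the world has none). Each returns a list of dicts, best first, with "score" (0 to 1); they miss things now and then, are a little off and sometimes report something else, mostly with a low value. They report only what shows in the picture. A call takes as long as a camera call.
- env.search_frame(picture, thing): "xyz" ([x, y, z] in m, in world coordinates, good to about 4 mm: the middle of the surface that is visible of it).
- env.trace(picture, thing): "mask" (384x512 bool, what is visible of it).
The state is a dict: "clock": time; "joint_positions": joint angles; "qvel": joint speeds; "joint_torque": joint torques, N m; "position": TCP position; "tool_rot": TCP orientation; "force": force on the tool from outside, world axes, zero at the start; "wrist_torque": the same for the moment, N m; "opening": opening from 0.0 (shut) to 1.0 (fully open).
Only numpy, scipy, OpenCV 4.12 (cv2) and the standard library are available. Lean on these libraries where they do the work, as an engineer would, in place of code of your own. Each camera call takes 0.05 s, during which the arm holds its last target. There are 200 camera calls.

### The job

The cover of the block heater stands open, held up by its stiff hinge. With a fingertip push it forward from behind until it begins to fall on its own and take the hand away from it, then get a finger under its front lip, catch it part-way down so that it stops on the finger, and lower it gently until it is fully shut without letting it bang, and take the hand away. Do not pinch or lift anything or raise the cover again, do not shift the heater, and leave the things around it where they are.

Things in the scene. Friction and masses are not known exactly. Their poses are not given: they have to be found in the camera images.
- bath: block heater, a pale box 250 x 200 mm, 75 mm high, 2.6 kg, loose on feet; display and black dial (16 mm high) on the front half of its top, a clear cover over the back half. Origin: centre of its underside; x from its front to its back (away from the robot at yaw 0), y left, z up. The front deck, at z = 75 mm, runs from x = -133 to -18 mm; behind it a block 90 mm high stands under the cover
- bath_lid (a joint): opening angle of the cover, rad: 0 shut, 1.66 at the stop, leaning back. Between about 0.95 and 1.4, where it starts, hinge friction holds it wherever it is left; below about 0.88 it falls shut by itself. A damper slows the fall: from 0.8 rad it takes 3 to 4 s, faster and faster, and bangs down at about 0.36 rad/s. Some 2 N at the lip hold or push it
- lip_edge (a point): middle of the lower front edge of the cover's grey lip; moves with the cover. The lip is a flat plate 60 mm wide (y), 6 mm thick, sticking out 28 mm from the middle of the cover's front wall. Shut, this point is at x = -54, z = 108 mm in the heater's frame, 33 mm above the front deck. On the open cover the lip points up and its upper face looks to the back
- lid_hinge (a point): middle of the hinge axis at the back: x = 100, y = 0, z = 78.5 mm in the heater's frame; the axis lies along the heater's y, and the lip edge moves round it at radius 157 mm. The cover is a clear five-sided hood, open below, 0.35 kg with its lip; shut, it spans x = -26 to 97, y = -84 to 84, z = 77 to 125 mm in the heater's frame
- tube_rack: orange tube rack, 51 x 125 x 82 mm, empty, standing to the left of the heater. Origin: centre of its underside. To be left alone
- sample_cup: sample cup with white lid, 58 mm across, 70 mm tall, standing just to the right of the heater. Origin: centre of its underside. To be left alone
- reagent: small dropper bottle, 25 mm across, 74 mm tall, standing right of the heater, near its back half. Origin: centre of its underside. To be left alone
- tip_rack: closed pale pipette-tip box, 86 x 124 x 58 mm, farther to the right. Origin: centre of its underside. To be left alone
- timer: flat bench timer with three buttons, 66 x 64 x 19 mm, to the right, nearer the robot. Origin: centre of its underside. To be left alone
- wash_bottle: white wash bottle with bent spout, 66 x 120 x 205 mm, behind and to the right. Origin: centre of its underside. To be left alone

How it is judged:
By the outcome, as a careful person would: the job done as asked, in the order asked, and still so for the second after the job is handed in, with the robot touching nothing.
It also fails if it takes over 48 s, if anything falls off the work surface, if the arm or the gripper's body presses on something with over 40 N, if the wrist force passes 120 N, or if a joint passes its speed limit or range.

## Working session

There is one attempt and no reset: what is moved stays moved. The work goes in short steps, each a Python script; the robot and the scene stay as the last script left them, time stands still between calls to the robot, and variables do not carry over. Pictures are saved under pics/ and viewed, about 8 in all and at most 12, crops included, and the job is handed in when it is done.

```bash
mkdir -p pics; python3 - <<'E'
from workcell import env
import cv2,numpy as np
for n in("side","top"):
    f=env.grab_frame(n); cv2.imwrite(f"pics/{n}0.png",f["image"])
    print(n,[f[k] for k in("fx","fy","cx","cy","position","orientation")],[k for k in f])
    for t in("bath","bath_lid","lip_edge","lid_hinge","tube_rack","sample_cup","reagent","wash_bottle"):
        r=env.search_frame(f,t)
        print(t,[(np.round(d["xyz"],3).tolist(),round(d["score"],2)) for d in r[:2]])
s=env.read_state();print(s["clock"],s["position"],s["tool_rot"],s["opening"],s["force"])
E
```

```text
side [437.9871237683934, 437.9871237683934, 260.22587030545026, 196.11739882283683, array([ 0.09218714, -0.34170989,  1.00727231]), array([ 30.69076371,   0.41905058, -65.51913464])] ['image', 'fx', 'fy', 'cx', 'cy', 'position', 'orientation', 'shot']
bath [([0.545, 0.1, 0.079], 0.6)]
bath_lid [([0.548, 0.184, 0.197], 0.77)]
lip_edge [([0.548, 0.186, 0.205], 0.75)]
lid_hinge [([0.548, 0.187, 0.2], 0.85), ([0.542, 0.1, 0.081], 0.66)]
tube_rack [([0.374, 0.114, 0.051], 0.69)]
sample_cup [([0.704, 0.021, 0.066], 0.76)]
reagent [([0.711, 0.078, 0.034], 0.55)]
wash_bottle [([0.548, 0.186, 0.204], 0.72), ([0.675, -0.292, 0.116], 0.69)]
top [419.86379812097994, 419.86379812097994, 258.033889753309, 189.4833366864225, array([ 0.45902254, -0.1061161 ,  1.24153765]), array([ 4.01302794e+00, -3.17765639e-02, -9.13131091e+01])] ['image', 'fx', 'fy', 'cx', 'cy', 'position', 'orientation', 'shot']
bath [([0.556, 0.098, 0.08], 0.97), ([0.715, 0.077, 0.04], 0.6)]
bath_lid [([0.56, 0.177, 0.207], 0.75)]
lip_edge [([0.554, 0.179, 0.204], 0.73)]
lid_hinge [([0.555, 0.177, 0.205], 0.94)]
tube_rack [([0.379, 0.111, 0.076], 0.84), ([0.713, 0.028, 0.07], 0.59)]
sample_cup [([0.714, 0.024, 0.073], 0.94), ([0.377, 0.11, 0.075], 0.15)]
reagent []
wash_bottle [([0.681, -0.275, 0.127], 0.62)]
0.9 [0.16955448 0.60154101 0.22255771] [-9.00001959e+01 -1.56794681e-03  1.64256254e+02] 0.9995847171168782 [0.66264365 0.78184668 0.28930715]
```

View pics/side0.png

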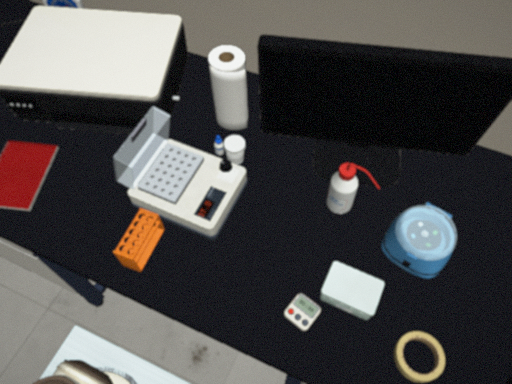

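View pics/top0.png

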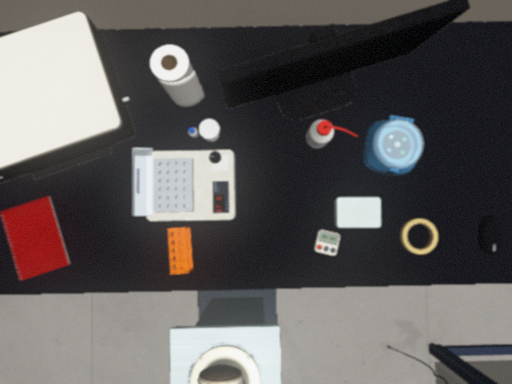

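The heater is turned about +90° (front towards world −y), with its cover open at about (146,150) side and (143,182) top. Next I'll fit its pose by overlaying a projected model on enlarged crops.

```bash
cat > h.py <<'E'
from workcell import env
import cv2,numpy as np
from scipy.spatial.transform import Rotation as R
def proj(f,P):
    Rc=R.from_euler('xyz',f["orientation"],degrees=True).as_matrix()
    q=(np.atleast_2d(P)-f["position"])@Rc
    return np.c_[f["cx"]+f["fx"]*q[:,0]/-q[:,2], f["cy"]+f["fy"]*-q[:,1]/-q[:,2]]
def w(pose,L):
    L=np.atleast_2d(L).astype(float); c,s=np.cos(pose[2]),np.sin(pose[2])
    return np.c_[pose[0]+c*L[:,0]-s*L[:,1],pose[1]+s*L[:,0]+c*L[:,1],L[:,2]]
def lid(L,th):  # local points of shut cover -> opened by th
    L=np.atleast_2d(L).astype(float);x=.1-L[:,0];z=L[:,2]-.0785
    return np.c_[.1-(x*np.cos(th)-z*np.sin(th)),L[:,1],.0785+x*np.sin(th)+z*np.cos(th)]
DECK=np.array([[-.133,-.1,.075],[-.133,.1,.075],[-.018,.1,.075],[-.018,-.1,.075]])
HT=np.array([[-.026,-.084,.125],[-.026,.084,.125],[.097,.084,.125],[.097,-.084,.125]])
HB=HT*[1,1,0]+[0,0,.077]
LIP=np.array([[-.054,-.03,.108],[-.054,.03,.108],[-.026,.03,.108],[-.026,-.03,.108]])
def overlay(f,pose,th,box,k=6,mask=None):
    x0,y0,x1,y1=box
    im=cv2.resize(f["image"][y0:y1,x0:x1],None,fx=k,fy=k,interpolation=cv2.INTER_CUBIC)
    for P,c in((DECK,(0,0,255)),(lid(HT,th),(0,255,0)),(lid(HB,th),(0,255,255)),(lid(LIP,th),(255,0,255))):
        p=((proj(f,w(pose,P))-[x0,y0]+.5)*k).astype(int)
        cv2.polylines(im,[p],True,c,1)
    return im
E
python3 - <<'E'
from h import *
pose=(.553,.088,np.radians(90))
a=env.grab_frame("side");b=env.grab_frame("top")
for f in(a,b):
    r=env.trace(f,"bath"); 
    for d in r[:1]:
        m=d["mask"].astype(np.uint8);ys,xs=np.nonzero(m);print(d["score"],m.sum(),xs.min(),xs.max(),ys.min(),ys.max())
        c=max(cv2.findContours(m,0,1)[0],key=cv2.contourArea);print(cv2.approxPolyDP(c,3,True)[:,0].tolist())
A=overlay(a,pose,1.4,(105,100,255,245),4)
B=overlay(b,pose,1.4,(122,135,247,230),4)
B=cv2.copyMakeBorder(B,0,A.shape[0]-B.shape[0],0,0,cv2.BORDER_CONSTANT)
im=np.hstack([A[:, :],B]);s=min(1,800/im.shape[1]);print(im.shape)
cv2.imwrite("pics/o1.png",cv2.resize(im[:,:],None,fx=s,fy=s,interpolation=cv2.INTER_AREA))
E
```

```text
0.95 9889 114 247 107 240
[[152, 107], [114, 156], [116, 179], [129, 188], [136, 208], [215, 239], [246, 185], [245, 169], [170, 139], [170, 116]]
0.71 639 306 336 119 149
[[323, 119], [316, 120], [306, 135], [308, 143], [318, 149], [332, 138], [336, 128]]
(580, 1100, 3)
```

View pics/o1.png

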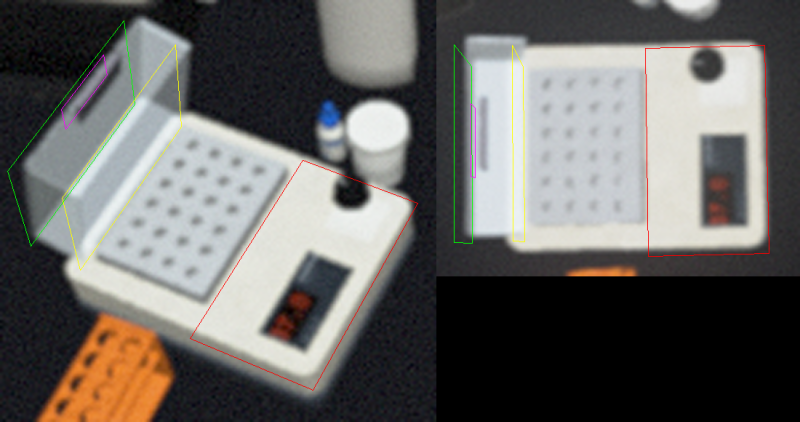

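The deck matches to within about 5 mm (it needs x +5 mm). The cover sits less far back than I drew it, so I'll refine the angle and check IK for the planned poses.

```bash
cat >> h.py <<'E'
POSE=(.558,.088,np.radians(90.))
def ori(tilt,sgn=1,psi=None,ax=None):
    """tool pointing tilt deg below horizontal toward heater +x, jaws along heater y"""
    psi=POSE[2] if psi is None else psi
    t=np.radians(tilt);f=np.array([np.cos(psi),np.sin(psi),0]);l=np.array([-np.sin(psi),np.cos(psi),0])
    y=np.cos(t)*f-np.sin(t)*np.array([0,0,1]);z=sgn*l;x=np.cross(y,z)
    return R.from_matrix(np.c_[x,y,z]).as_euler('xyz',degrees=True)
def W(x,y,z): return w(POSE,[[x,y,z]])[0]
E
python3 - <<'E'
from h import *
a=env.grab_frame("side");b=env.grab_frame("top")
th=1.3
A=overlay(a,POSE,th,(105,100,255,245),4)
B=overlay(b,POSE,th,(122,135,247,230),4)
B=cv2.copyMakeBorder(B,0,A.shape[0]-B.shape[0],0,0,cv2.BORDER_CONSTANT)
im=np.hstack([A,B]);s=800/im.shape[1]
cv2.imwrite("pics/o2.png",cv2.resize(im,None,fx=s,fy=s,interpolation=cv2.INTER_AREA))
for sg in(1,-1):
  for nm,p,t in(("back hi",(.19,.02,.27),90),("back",(.17,.02,.188),90),("push end",(.05,.02,.188),90),("over",(-.02,.0,.27),65),("front",(-.12,0,.2),40),("catch",(-.04,0,.15),40),("low",(-.05,0,.093),40)):
    q=env.inverse_kinematics(W(*p),ori(t,sg)); print(sg,nm,None if q is None else np.round(q).tolist())
E
```

```text
1 back hi [43.0, 19.0, 2.0, 0.0, -74.0, -43.0]
1 back [41.0, 21.0, -7.0, 0.0, -63.0, -41.0]
1 push end [31.0, 17.0, -12.0, 0.0, -61.0, -31.0]
1 over [9.0, 15.0, 2.0, -26.0, -75.0, -2.0]
1 front [-16.0, 27.0, 6.0, -48.0, -87.0, 26.0]
1 catch [-9.0, 28.0, -0.0, -51.0, -78.0, 27.0]
1 low [-10.0, 33.0, -2.0, -51.0, -75.0, 33.0]
-1 back hi [43.0, 19.0, 2.0, 0.0, -74.0, 137.0]
-1 back [41.0, 21.0, -7.0, 0.0, -63.0, 139.0]
-1 push end [31.0, 17.0, -12.0, 0.0, -61.0, 149.0]
-1 over None
-1 front [-16.0, 27.0, 6.0, -48.0, -87.0, -154.0]
-1 catch [-9.0, 28.0, -0.0, -51.0, -78.0, -153.0]
-1 low [-10.0, 33.0, -2.0, -51.0, -75.0, -147.0]
```

View pics/o2.png

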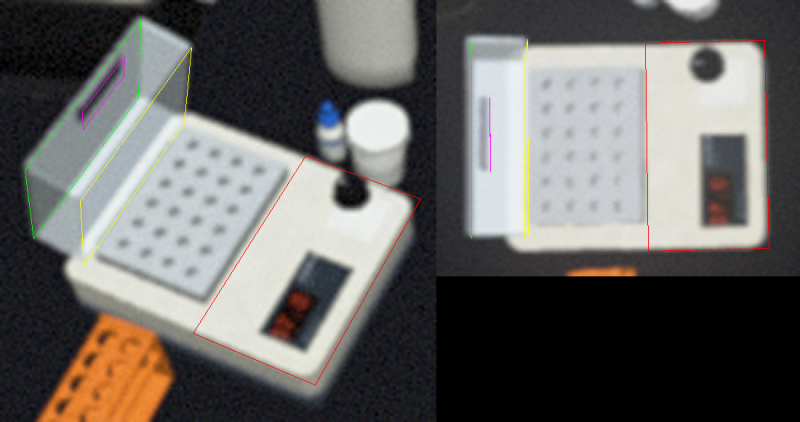

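The model now matches in both views: the deck edges and hood outline coincide to about 2 mm, with the cover at about 1.3 rad. I'll go behind it, push to about 1.0 where friction still holds, and check.

```bash
python3 - <<'E'
from h import *
T=lambda:env.read_state()["clock"]
O=ori(90)
print(T());env.goto(W(.20,.01,.29),O);print(T())
env.gripper_to(0.0);print(T(),env.read_state()["opening"])
env.move_straight(W(.165,.01,.19),rate=.2);print(T(),np.round(env.read_state()["force"],2))
hit=env.move_straight(W(.105,.01,.19),rate=.06,force_limit=1.0)
s=env.read_state();print(hit,s["clock"],np.round(s["position"],4),W(.1265,.01,.19),np.round(s["force"],2))
if hit or True:
    env.move_straight(W(.093,.01,.19),rate=.04)
s=env.read_state();print(s["clock"],np.round(s["position"],4),np.round(s["force"],2))
a=env.grab_frame("side");b=env.grab_frame("top")
A=overlay(a,POSE,1.0,(105,80,255,225),4);B=overlay(b,POSE,1.0,(122,135,247,230),4)
B=cv2.copyMakeBorder(B,0,A.shape[0]-B.shape[0],0,0,cv2.BORDER_CONSTANT)
im=np.hstack([A,B]);k=800/im.shape[1]
cv2.imwrite("pics/o3.png",cv2.resize(im,None,fx=k,fy=k,interpolation=cv2.INTER_AREA))
E
```

```text
1.2
3.0
4.525 0.004620706559323045
5.2083 [-0.42 -0.34  1.42]
True 5.8417 [0.5477 0.2179 0.1898] [0.548  0.2145 0.19  ] [-0.03 -0.41 -0.  ]
6.95 [0.548  0.1806 0.1899] [ 0.66  0.3  -0.23]
```

View pics/o3.png

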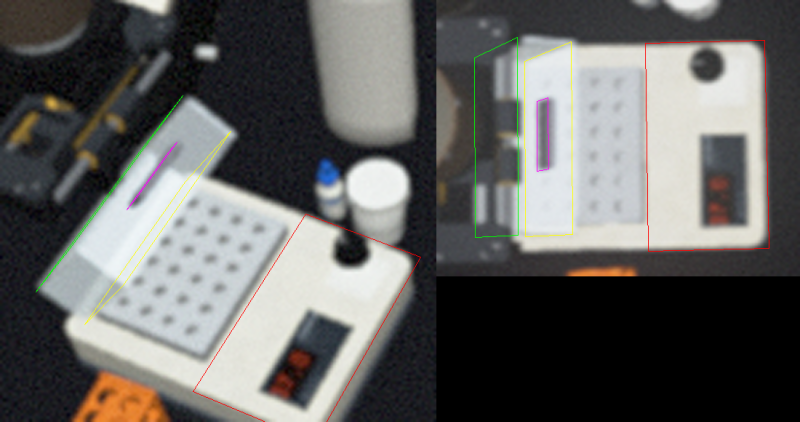

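The cover is at about 1.0, as planned (hood outline coincides, lip at about (545,135)). Now the final push, transfer and catch in one go.

```bash
cat >> h.py <<'E'
def under(th,s=.013,dz=0.):
    p=lid([[-.054,0,.108]],th)[0]; t=np.radians(40)
    d=np.array([np.cos(t),0,-np.sin(t)]);n=np.array([np.sin(t),0,np.cos(t)])
    return W(*(p+s*d-.0095*n+[0,0,dz]))
def est():
    f=env.grab_frame("side");r=env.search_frame(f,"lip_edge")
    return f,[(np.round(d["xyz"],3).tolist(),round(d["score"],2)) for d in r[:1]]
E
python3 - <<'E'
from h import *
T=lambda:round(env.read_state()["clock"],2)
env.move_straight(W(.071,.01,.19),rate=.035);t0=T()
env.move_straight(W(.09,.01,.285),rate=.3)
f1=env.grab_frame("side");t1=T()
env.move_straight(W(-.11,0,.19),rotation=ori(40),rate=.24);t2=T()
f2,e2=est()
hit=env.move_straight(under(.4),rate=.2,force_limit=6);t3=T()
print(t0,t1,t2,e2,hit,t3,np.round(env.read_state()["position"],4),under(.4))
F=[]
for i in range(10):
    env.dwell(.15);f,e=est();F.append(f);print(T(),e,np.round(env.read_state()["force"],2))
tiles=[cv2.resize(f["image"][100:230,105:255],None,fx=2,fy=2,interpolation=cv2.INTER_CUBIC) for f in (f1,f2,F[0],F[-1])]
cv2.imwrite("pics/c1.png",np.vstack([np.hstack(tiles[:2]),np.hstack(tiles[2:])]))
E
```

```text
7.83 8.35 9.47 [([0.512, 0.1, 0.164], 0.77)] False 10.19 [0.5582 0.0616 0.1507] [0.558      0.06149654 0.15000806]
10.44 [([0.532, 0.122, 0.153], 0.61)] [0.11 0.03 0.34]
10.69 [([0.535, 0.122, 0.151], 0.78)] [ 0.61 -0.43  0.44]
10.94 [([0.535, 0.122, 0.151], 0.57)] [-0.01 -2.01 -0.58]
11.19 [([0.537, 0.122, 0.151], 0.95)] [ 0.37 -1.89 -0.96]
11.44 [([0.537, 0.122, 0.148], 0.86)] [-0.31 -3.04 -1.36]
11.69 [([0.535, 0.121, 0.15], 0.66)] [ 1.   -0.88 -0.86]
11.94 [([0.536, 0.123, 0.152], 0.73)] [ 1.27 -2.82 -0.75]
12.19 [([0.531, 0.121, 0.154], 0.67)] [ 0.55 -2.65  0.31]
12.44 [([0.537, 0.123, 0.15], 0.63)] [ 0.66 -2.06 -0.7 ]
12.69 [([0.536, 0.121, 0.152], 0.67)] [ 1.48 -1.73  0.36]
```

View pics/c1.png

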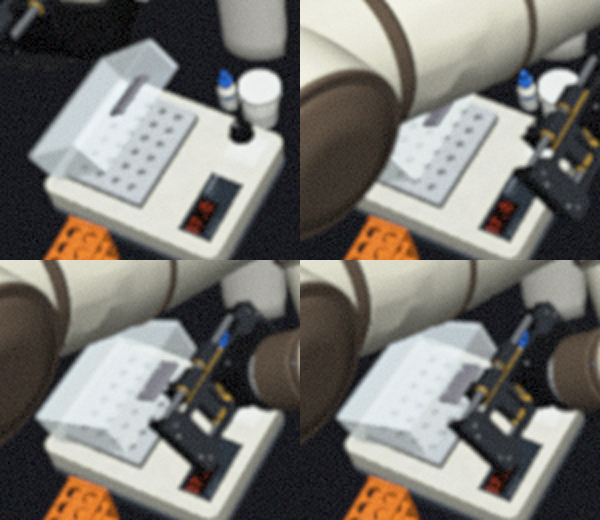

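```bash
python3 - <<'E'
from h import *
a=env.grab_frame("side");b=env.grab_frame("top");th=.4
A=overlay(a,POSE,th,(120,120,220,210),6)
B=overlay(b,POSE,th,(140,140,233,230),6)
im=np.hstack([A,B]);k=800/im.shape[1]
cv2.imwrite("pics/o4.png",cv2.resize(im,None,fx=k,fy=k,interpolation=cv2.INTER_AREA)) if 0 else None
h=min(A.shape[0],B.shape[0]);im=np.hstack([A[:h],B[:h]]);k=800/im.shape[1]
cv2.imwrite("pics/o4.png",cv2.resize(im,None,fx=k,fy=k,interpolation=cv2.INTER_AREA))
E
```

```text
(no output)
```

View pics/o4.png

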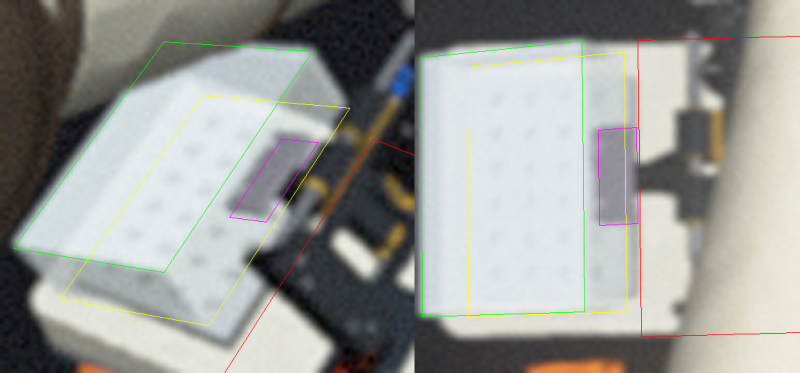

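The finger is under the lip (side about (290,200)), and the cover has been at rest on it at about 0.4 rad for 2 s. Lowering slowly.

```bash
python3 - <<'E'
from h import *
def rep(n):
    s=env.read_state();f,e=est();print(n,round(s["clock"],2),np.round(s["position"],4),np.round(s["force"],2),e);return f
for th,v in((.23,.016),(.07,.014)):
    print(env.move_straight(under(th),rate=v,force_limit=8));rep(th)
for dz in(0,-.003,-.0055):
    print(env.move_straight(under(0.,dz=dz),rate=.006,force_limit=6));env.dwell(.2);rep(dz)
a=env.grab_frame("side");b=env.grab_frame("top")
A=overlay(a,POSE,0,(120,120,220,210),6);B=overlay(b,POSE,0,(140,140,233,230),6)
im=np.hstack([A,B]);k=800/im.shape[1]
cv2.imwrite("pics/o5.png",cv2.resize(im,None,fx=k,fy=k,interpolation=cv2.INTER_AREA))
E
```

```text
False
0.23 14.61 [0.558  0.0486 0.1267] [-0.61 -0.37 -1.38] [([0.536, 0.11, 0.138], 0.58)]
False
0.07 16.65 [0.558  0.0403 0.103 ] [-0.18 -0.59 -1.41] [([0.537, 0.097, 0.132], 0.78)]
False
0 18.93 [0.558  0.0379 0.0924] [-0.67  0.27 -0.43] [([0.537, 0.093, 0.127], 0.89)]
False
-0.003 19.88 [0.558  0.0378 0.0894] [-0.8  -0.26  0.26] [([0.536, 0.092, 0.126], 0.9)]
False
-0.0055 20.74 [0.558  0.0379 0.0869] [0.12 0.49 1.12] [([0.535, 0.089, 0.128], 0.82)]
```

View pics/o5.png

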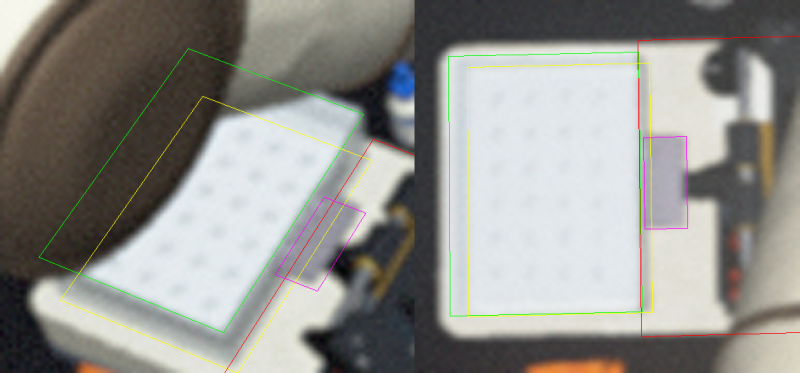

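The cover is shut: its outline coincides with the model at 0 rad, and the weight has come off the finger. Withdrawing horizontally to the front, then up.

```bash
python3 - <<'E'
from h import *
p=env.read_state()["position"]
print(env.move_straight(p+[0,-.05,0],rate=.05,force_limit=6))
p=env.read_state()["position"]
env.move_straight(p+[0,-.10,.12],rate=.15)
env.move_straight(p+[-.1,-.2,.15],rate=.2)
env.dwell(.5);s=env.read_state();print(s["clock"],np.round(s["force"],2))
a=env.grab_frame("side");b=env.grab_frame("top")
for t in("tube_rack","sample_cup","reagent"):print(t,[(np.round(d["xyz"],3).tolist(),round(d["score"],2)) for f in(a,b) for d in env.search_frame(f,t)[:1]])
A=overlay(a,POSE,0,(105,110,255,245),4);B=overlay(b,POSE,0,(122,120,247,245),4)
h=min(A.shape[0],B.shape[0]);im=np.hstack([A[:h],B[:h]]);k=800/im.shape[1]
cv2.imwrite("pics/o6.png",cv2.resize(im,None,fx=k,fy=k,interpolation=cv2.INTER_AREA))
E
```

```text
False
24.6583 [-0.08 -0.35 -0.06]
tube_rack [([0.376, 0.11, 0.073], 0.95)]
sample_cup [([0.713, 0.022, 0.07], 0.8)]
reagent [([0.382, -0.303, 0.02], 0.69)]
```

View pics/o6.png

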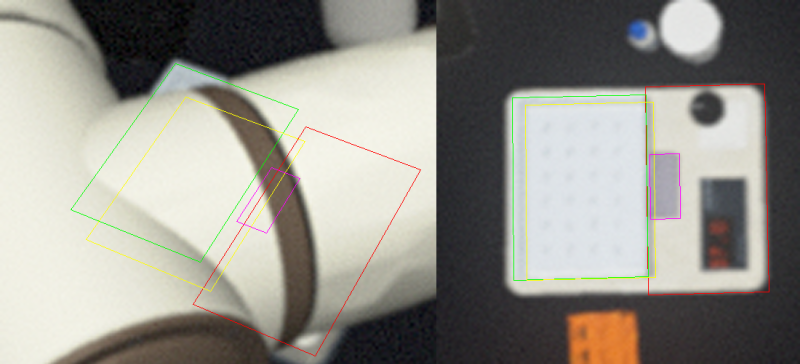

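```bash
python3 -c "
from workcell import env
env.close_job();print(env.read_state()['clock'])"
```

```text
the job is handed in; nothing more can be done
the job is handed in; nothing more can be done
```

The cover is shut and the job is handed in, at about 25 s on the robot's clock (limit 48 s).

- **Push:** I pushed the cover from behind with the shut fingertips to about 0.83 rad. It started to fall and I moved the hand away.
- **Catch:** I brought a finger in from the front under the lip. The cover stopped on it at about 0.4 rad and rested there for about 2 s.
- **Lowering:** I let it down at about 15 mm/s, then 6 mm/s for the last few millimetres. The weight came off the finger as it shut. I then drew the finger out to the front and moved the hand clear.

**Last checks:**
- In the last top picture the cover lies on the outline of the model at 0 rad, and the heater is where it started, to within about 2 mm.
- The force on the tool was close to zero.
- The tube rack and sample cup are where they were.

**Checks that failed or disagreed:**
- In the last side picture the arm hid the heater, so the final shut state rests on the top picture and on both views taken just before I withdrew the finger.
- The network's last result for the dropper bottle was wrong (it reported a spot near the timer). The bottle shows to the right of the heater in the last top picture; I judged that by eye only.
- I did not measure the tip box, timer and wash bottle again at the end; the arm's work did not take it near them.
- Force readings were noisy by about 1 N, so the moment when the weight came off is only approximate.

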